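# Set the scraper on the drain stand and sanitise it

### The job

Lay the bench scraper flat on the sloping drain board, handle pointing up the slope, about in the middle of the board's width, with its blade edge resting flush against the ledge at the bottom; set it down against the ledge before letting go, do not drop it. Then, with the scraper lying there on its own, press the canister's nozzle cap fully down for a moment and let it spring back up. Leave the sample jar, the drinks can and the other things on the table where they are.

Things in the scene. Friction and masses are not known exactly. Their poses are not given: they have to be found in the camera images.
- scraper: Loose bench scraper, 178 mm, 70 g, flat on the table, blade roughly towards the robot. Origin on its underside, mid length; own y from blade to handle, z up. Black handle 24 mm wide (own x), up to 19 mm thick, y -21 to +89 mm, underside z = 0; grip it across x near y = +25 mm. Steel blade 72 mm wide, 2 mm thick, 8 to 10 mm above the underside, from y = -14 to its straight edge at -89 mm.
- blade_corner_a (a point): One end of the scraper's blade edge: (-36, -89, 9) mm in the scraper's frame.
- blade_corner_b (a point): The other end of the blade edge: (36, -89, 9) mm in the scraper's frame.
- board: Fixed metal drain board sloping 30 degrees, low end and ledge at the left, high end at the right. Origin on its surface at the ledge's foot, mid width, 22 mm above the table; own x up the slope, y across (away from the robot), z out of the surface. Flat from x = 0 to 190, y = -75 to 75 mm. Ledge: bar over the full width, x = -10 to 0, 20 mm high. Friction may hold it short of the ledge.
- canister: Sanitiser canister, plain metal bottle 56 mm in diameter, bolted upright to the table on a foot disc 84 mm in diameter and 8 mm thick, right of the board's high end. Origin: centre of the foot's underside, own z up.
- nozzle_cap (a joint): Sprung cap on top of the canister, grey, 34 mm in diameter, 24 mm high, with a short nozzle that points to the board. 0 = up, 0.008 m = fully down, moving straight down; about 2 N to start it, about 6 N fully down; it springs back when released.
- cap_top (a point): Centre of the cap's flat top face, 175 mm above the table when the cap is up; the face is about 30 mm wide.
- sample_jar: Clear sample jar with a black lid, 62 mm in diameter, 92 mm high, loose, at the back left. Origin: centre of its underside. To be left alone.
- can_peach: Tall drinks can, open and empty, 66 mm in diameter, 157 mm high, loose, at the front left. Origin: centre of its underside. To be left alone.
- end_stack: Stack of gold can ends, 66 mm in diameter, 16 mm high, loose, right of the canister. Origin: centre of its underside. To be left alone.
- tape_roll: Roll of tape, 66 mm in diameter, 19 mm high, loose, at the front right. Origin: centre of its underside. To be left alone.
- thermometer: Probe thermometer, 177 mm long, 26 mm wide, 15 mm high, loose, lying along y at the front edge of the table. Origin: centre of its underside. To be left alone.

How it is judged:
On the way, in this order (a step that is already met when the one before it is completed fails the run):
1. the scraper, still held, is lowered onto the board beside the ledge (contact force between the fingers and scraper above 0.5 N and x of blade_corner_a in the frame of board between -0.004 and 0.02 m and x of blade_corner_b in the frame of board between -0.004 and 0.02 m and z of each of blade_corner_a, blade_corner_b in the frame of board below 0.019 m and z of scraper in the frame of board below 0.012 m), for 0.05 s.
2. the scraper lies released and still on the board, its blade edge against the ledge (x of blade_corner_a in the frame of board between -0.004 and 0.006 m and z of blade_corner_a in the frame of board between 0 and 0.019 m and y of blade_corner_a in the frame of board between -0.068 and 0.068 m and x of blade_corner_b in the frame of board between -0.004 and 0.006 m and z of blade_corner_b in the frame of board between 0 and 0.019 m and y of blade_corner_b in the frame of board between -0.068 and 0.068 m and angle between the z axis of scraper and the z axis of board, either way round below 0.12 rad and z of scraper in the frame of board below 0.01 m and x of scraper in the frame of board above 0.05 m and y of scraper in the frame of board between -0.03 and 0.03 m and contact force between the fingers and scraper below 0.05 N and linear speed of scraper below 0.02 m/s and angular speed of scraper below 0.2 rad/s), for 0.2 s.
3. the nozzle cap is pressed fully down while the scraper lies there (value of joint nozzle_cap above 0.006 m and x of blade_corner_a in the frame of board between -0.004 and 0.006 m and z of blade_corner_a in the frame of board between 0 and 0.019 m and y of blade_corner_a in the frame of board between -0.068 and 0.068 m and x of blade_corner_b in the frame of board between -0.004 and 0.006 m and z of blade_corner_b in the frame of board between 0 and 0.019 m and y of blade_corner_b in the frame of board between -0.068 and 0.068 m and angle between the z axis of scraper and the z axis of board, either way round below 0.12 rad and z of scraper in the frame of board below 0.01 m and x of scraper in the frame of board above 0.05 m and y of scraper in the frame of board between -0.03 and 0.03 m and contact force between the fingers and scraper below 0.05 N), for 0.1 s.
At the end, for the whole second after the job is handed in: Scraper released, at rest, flat on the board (0.12 rad), handle uphill: both blade corners within 6 mm of the ledge and on the board, its middle within 30 mm of the centre line; cap was pressed after that and is back up (1.5 mm); bystanders moved under 30 mm (all of step 2 and value of joint nozzle_cap below 0.0015 m); the robot touches nothing.
It fails at once if one of the other loose things is knocked out of its place (distance of any of sample_jar, can_peach, end_stack, tape_roll, thermometer from where it was at the start of the episode above 0.03 m).
It also fails if it takes over 48 s, if anything falls off the work surface, if the arm or the gripper's body presses on something with over 40 N, if the wrist force passes 120 N, or if a joint passes its speed limit or range.

### The arm

A 6-joint arm with a two-finger parallel gripper is mounted at the origin on a cart in front of the work surface, level with it; the furniture and walls round the work are solid. World frame = base frame: x ahead of the robot, y to its left, z up, the work surface at z = 0. Lengths are in m, angles in rad, forces in N, time in s.
With the tool pointing down it reaches from about 0.425 to 0.925 m from the base axis. Payload 12.5 kg.
Tool frame: the origin (TCP) lies between the finger pads; the fingertips stand ahead of it and the grasp point (between the pads) lies 6 mm ahead of it (env.finger_overhang is the z of the fingertips in the tool frame, in m); z points along the fingers, y is the line along which they close (so a half turn about z gives the same grasp; the last joint's range is limited). The gripper opens to 85 mm and grips with 20 to 120 N. Pads are 22 mm wide; open, the fingers measure 114 mm over their backs; the gripper's body (76 mm by 85 mm) begins 54 mm behind the grasp point. The pads swing forward as they close: fully open they stand 13 mm farther back than shut.
Start: joints at [-1.335, 0.491, 1.559, -0, 1.092, -0.106], TCP at [0.21, -0.589, 0.256] pointing down, gripper open.
Joint ranges: [-3.1, 3.1], [-0.84, 2.19], [0.05, 2.79], [-1.13, 4.28], [0.06, 2.93], [-2.69, 2.69]. Speed limits (rad/s): [2.22, 2.22, 2.79, 3.14, 3.14, 3.14].

### API

Orientations are given as a rotation vector (axis times angle).
In Python, from workcell import env gives the robot as it stands.
- The arm moves only by the shell command python3 jog.py FILE [FORCE], which reads ROWS from the file FILE. ROWS is a JSON list of rows, 1 to 5 of them, each an object with the fields x, y, z (the shift in units of 5 mm), ax, ay, az (a rotation vector in rad), finger_gap (the finger opening in m); a field left out counts as zero (the opening has to be given); each row is the pose to reach, as a shift and turn from the pose commanded when the command began, along the tool's axes at that moment; what a row does not reach only later rows make up. A row lasts 1/12 s, in which the tool goes at most 0.0417 m and 0.125 rad, less where a joint would pass 70% of its speed; a pose out of reach is approached as far as the arm can. The fingers move at their own pace and stop on an object; FORCE is the grip in N (left out, the last holds). Time passes only in rows, so rows that do not move let the fingers close. It prints the time, the measured TCP pose, the force, the opening and the grip force at its end. Input that does not fit is refused with a message, and nothing moves.
- env.get_state(): the state, without advancing time (a new reading comes with each control period).
- env.capture(name): name is "side" or "top"; returns the picture (420x560x3 uint8, blue, green, red); there is no depth.
- env.camera_model(name): a dict with "fx", "fy", "cx", "cy" (pixels), "k1" (the pictures are not rectified: a ray, as slopes to the right and down, at radius r is drawn at 1 + k1 r^2 times it, then the intrinsics apply), "world_from_camera" (4x4, takes a point from camera to world coordinates). Camera axes: x right, y up, looking along -z (the intrinsics and any distortion apply to the point x, -y, -z); pixel columns grow to the right and rows downward; lengths in m; the calibration is good to about 2 mm. A picture is of the moment at which its call begins. camera_model takes no time and is no camera call.
- env.hand_in(): hands the job in; it is judged then, once.
The state is a dict: "t": time; "qpos": joint angles; "joint_velocities": joint speeds; "tau": joint torques, N m; "tcp_pos": TCP position; "tool_rot": TCP orientation; "contact_force": force on the tool from outside, world axes, zero at the start; "wrist_torque": the same for the moment, N m; "opening": finger opening in m; "grip_force": force on a finger pad.
Only numpy, scipy, OpenCV 4.12 (cv2) and the standard library are available. Lean on these libraries where they do the work, as an engineer would, in place of code of your own. Each camera call takes 0.05 s, during which the arm holds its last target. There are 200 camera calls.

## Working session

There is one attempt and no reset: what is moved stays moved. The work goes in short steps, Python scripts to look and compute and a shell command to move; the robot and the scene stay as the last step left them, time stands still between calls to the robot, and variables do not carry over. Pictures are saved under pics/ and viewed, at most 12 in all, crops included, and the job is handed in when it is done.

```bash
ls; mkdir -p pics; python3 - <<'E'
from workcell import env
import cv2
for n in("side","top"):
    cv2.imwrite(f"pics/{n}0.png",env.capture(n)); print(n,env.camera_model(n))
print(env.get_state(), env.finger_overhang)
E
```

```text
jog.py
pics
workcell.py
side {'fx': 405.14111519776793, 'fy': 405.14111519776793, 'cx': 280.58490317649836, 'cy': 208.51183578514272, 'k1': 0.01668555538638808, 'world_from_camera': array([[-0.99470836,  0.06419778, -0.08021169,  0.45285977],
       [-0.10250588, -0.56760144,  0.81689727,  0.69321716],
       [ 0.00691472,  0.82079672,  0.57117855,  0.66761949],
       [ 0.        ,  0.        ,  0.        ,  1.        ]])}
top {'fx': 455.9172254969918, 'fy': 455.9172254969918, 'cx': 275.1673279432617, 'cy': 209.5192470876869, 'k1': -0.128686020351567, 'world_from_camera': array([[ 0.02571541,  0.99752798, -0.0653961 ,  0.43169518],
       [-0.99964916,  0.02607514,  0.00465316, -0.04902615],
       [ 0.00634687,  0.0652535 ,  0.99784853,  1.34136814],
       [ 0.        ,  0.        ,  0.        ,  1.        ]])}
{'t': 0.1, 'qpos': array([-1.33463331e+00,  4.91491780e-01,  1.55939626e+00,  6.75916362e-06,
        1.09169604e+00, -1.05586544e-01]), 'joint_velocities': array([-0.00226053, -0.00261682, -0.00243406, -0.00115626,  0.00096599,
       -0.00051468]), 'tau': array([ 2.80526954e-03, -6.19447660e+01, -2.62025946e+01, -1.52412126e-04,
        2.88617477e-03, -2.69159943e-05]), 'tcp_pos': array([ 0.20944911, -0.58867266,  0.25578815]), 'tool_rot': array([-3.09486526e+00, -5.34037293e-01,  9.21753895e-05]), 'contact_force': array([ 0.838059  , -0.08466346, -0.24084016]), 'wrist_torque': array([ 0.04314551, -0.01565818, -0.02800859]), 'grip_force': 0.0, 'opening': 0.08523890975738037} 0.025
```
View pics/side0.png

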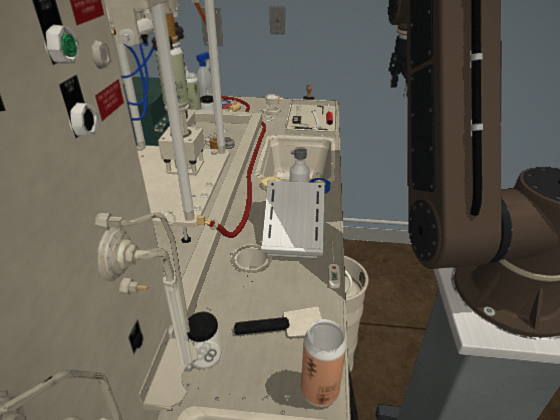

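View pics/top0.png

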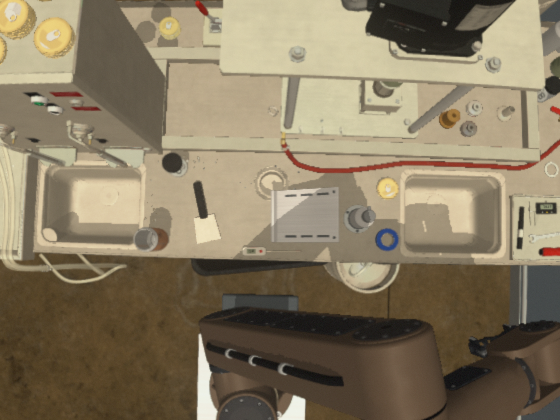

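The top view shows the scraper (handle end about (198,183), blade edge about (207,241)), the board (272–338, 188–242) and the canister near (361,216). The side view has the same items, with the scraper around (280,325). I'll enlarge crops to read these more closely.

```bash
python3 - <<'E'
import cv2
a=cv2.imread("pics/top0.png")[165:265,180:400]; a=cv2.resize(a,None,fx=3.6,fy=3.6,interpolation=cv2.INTER_CUBIC)
cv2.imwrite("pics/topc.png",a)
s=cv2.imread("pics/side0.png")
b=cv2.resize(s[140:340,220:350],None,fx=3,fy=3,interpolation=cv2.INTER_CUBIC)
cv2.imwrite("pics/sidec.png",b)
E
```

View pics/topc.png

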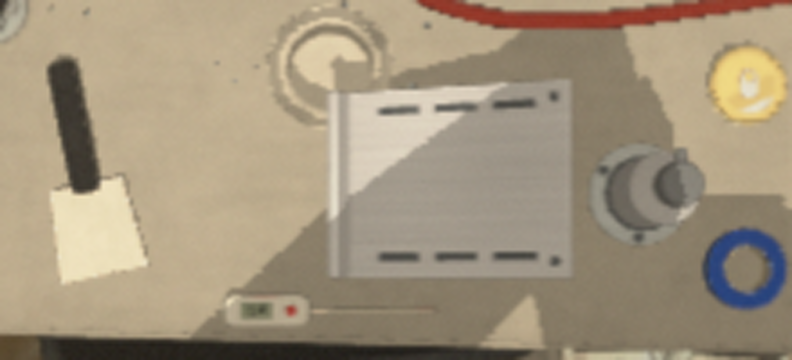

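View pics/sidec.png

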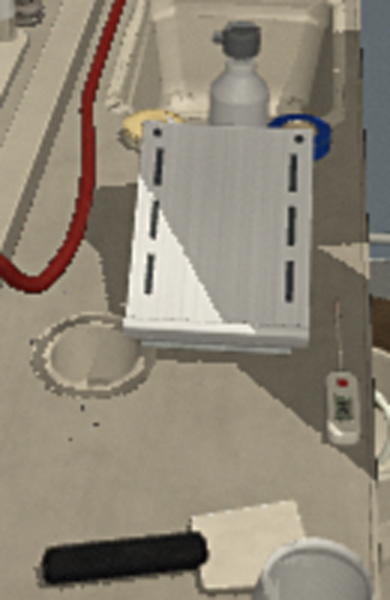

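The top crop gives the blade edge ends at (62,284) and (148,265), the handle end at (62,57), the board's corners at (330,92), (330,277), (571,80) and (572,277), and the cap top near (680,185). The side crop gives the handle end at (45,567), the board's top corners at (145,124) and (313,130), the ledge's lower corners at (124,325) and (306,342), and the cap at (240,36).

```bash
cat > h.py <<'E'
import numpy as np, cv2
from workcell import env
def K(m): return np.array([[m["fx"],0,m["cx"]],[0,m["fy"],m["cy"]],[0,0,1]])
def ray(n,uv):
    m=env.camera_model(n); 
    d=(np.array(uv,float)-[m["cx"],m["cy"]])/[m["fx"],m["fy"]]
    p=d.copy()
    for _ in range(20): p=d/(1+m["k1"]*(p@p))
    T=m["world_from_camera"]; return T[:3,3],T[:3,:3]@np.array([p[0],-p[1],-1])
def atz(n,uv,z):
    o,d=ray(n,uv); return o+d*(z-o[2])/d[2]
def tri(a,b):
    (o,d),(p,e)=ray("top",a),ray("side",b)
    s=np.linalg.lstsq(np.c_[d,-e],p-o,rcond=None)[0]
    A,B=o+s[0]*d,p+s[1]*e; return (A+B)/2,np.linalg.norm(A-B)
def proj(n,X):
    m=env.camera_model(n);T=m["world_from_camera"]
    c=(np.atleast_2d(X)-T[:3,3])@T[:3,:3]; p=np.c_[c[:,0],-c[:,1]]/-c[:,2:]
    p=p*(1+m["k1"]*(p**2).sum(1,keepdims=True)); return p*[m["fx"],m["fy"]]+[m["cx"],m["cy"]]
E
python3 - <<'E'
from h import *
np.set_printoptions(precision=4,suppress=True)
tc=lambda u,v:(u/3.6+180-.36,v/3.6+165-.36)
sc=lambda u,v:(u/3+220-.33,v/3+140-.33)
for nm,p,z in [("edgeL",(62,284),.009),("edgeR",(148,265),.009),("shL",(49,193),.009),("shR",(124,176),.009),("hend",(62,57),.012),("hnear",(87,191),.017),
 ("ledgeOutFar",(330,92),.033),("ledgeOutNear",(330,277),.033),("hiFar",(571,80),.117),("hiNear",(572,277),.117),("foot",(638,194),.008),("cap",(680,185),.175)]:
    print(nm,atz("top",tc(*p),z))
for nm,p,z in [("hend",(45,567),.01),("hnear",(206,550),.015),("shFar",(190,517),.009),("edgeL?",(295,502),.009),("hiFar",(145,124),.117),("hiNear",(313,130),.117),("ledFar",(124,325),.036),("ledNear",(306,342),.036),("cap",(240,30),.175)]:
    print("S",nm,atz("side",sc(*p),z))
print(tri(tc(680,185),sc(240,30)),tri(tc(571,80),sc(145,124)),tri(tc(572,277),sc(313,130)),tri(tc(62,57),sc(45,567)))
E
```

```text
edgeL [0.4134 0.1711 0.009 ]
edgeR [0.4308 0.1015 0.009 ]
shL [0.4871 0.1844 0.009 ]
shR [0.5026 0.1235 0.009 ]
hend [0.5985 0.1774 0.012 ]
hnear [0.4892 0.1521 0.017 ]
ledgeOutFar [ 0.573  -0.0426  0.033 ]
ledgeOutNear [ 0.4251 -0.0464  0.033 ]
hiFar [ 0.5779 -0.2241  0.117 ]
hiNear [ 0.43   -0.2273  0.117 ]
foot [ 0.4988 -0.2963  0.008 ]
cap [ 0.4976 -0.2956  0.175 ]
S hend [0.5931 0.179  0.01  ]
S hnear [0.4879 0.1577 0.015 ]
S shFar [0.5017 0.1256 0.009 ]
S edgeL? [0.4296 0.1042 0.009 ]
S hiFar [ 0.5761 -0.2168  0.117 ]
S hiNear [ 0.4292 -0.2234  0.117 ]
S ledFar [ 0.5712 -0.0403  0.036 ]
S ledNear [ 0.4264 -0.0358  0.036 ]
S cap [ 0.4994 -0.2928  0.175 ]
(array([ 0.4986, -0.2959,  0.1734]), np.float64(0.0018668029267790594)) (array([ 0.5779, -0.2248,  0.1122]), np.float64(0.0012607508190195355)) (array([ 0.4295, -0.2277,  0.1144]), np.float64(0.0009262593473524137)) (array([0.5962, 0.1777, 0.0084]), np.float64(0.0054609055097543865))
```

```bash
cat >> h.py <<'E'
from scipy.spatial.transform import Rotation as R
np.set_printoptions(precision=4,suppress=True)
def down(deg):
    c,s=np.cos(np.radians(deg)),np.sin(np.radians(deg)); return R.from_matrix(np.array([[c,s,0],[s,-c,0],[0,0,-1]]))
th=.022; O=np.array([.4995,-.0625,.022])
B=R.from_euler("z",th).as_matrix()@np.c_[[0,-np.cos(np.pi/6),.5],[1,0,0],[0,.5,np.cos(np.pi/6)]]
onboard=R.from_matrix(np.c_[-B[:,0],B[:,1],-B[:,2]])
def bpos(x,y,z): return O+B@[x,y,z]
def here():
    s=env.get_state(); return s["tcp_pos"],R.from_rotvec(s["tool_rot"])
def chain(*wps):
    p,q=here()
    for P,Q in wps:
        print(q.inv().apply(np.array(P)-p),(q.inv()*Q).as_rotvec()); p,q=np.array(P),Q
E
python3 - <<'E'
from h import *
y0=19.6; d=34.78
chain(((.36,-.46,.25),down(y0+d)),((.47,-.31,.25),down(y0+2*d)),((.52,-.12,.25),down(y0+3*d)),((.535,.03,.25),down(y0+4*d)),((.533,.163,.15),down(193.5)))
E
```

```text
[ 0.185  -0.0708  0.0059] [-0.0009 -0.0004 -0.6074]
[0.186  0.0021 0.    ] [ 0.     0.    -0.607]
[0.1907 0.0472 0.    ] [ 0.     0.    -0.607]
[0.1161 0.0962 0.    ] [ 0.     0.    -0.607]
[0.0501 0.1232 0.1   ] [ 0.     0.    -0.607]
```

The rows are not in the units I measure in: shifts go in units of 5 mm. I convert before sending: 0.185 m is 37, 0.148 m is 29.6.

```bash

echo '[{"x":7.4, "y":-2.8, "z":0.2, "az":-0.121, "finger_gap":0.085}, {"x":14.8, "y":-5.6, "z":0.4, "az":-0.243, "finger_gap":0.085}, {"x":22.2, "y":-8.4, "z":0.8, "az":-0.364, "finger_gap":0.085}, {"x":29.6, "y":-11.4, "z":1, "az":-0.486, "finger_gap":0.085}, {"x":37, "y":-14.2, "z":1.2, "az":-0.607, "finger_gap":0.085}]' > path.dat && python3 jog.py path.dat
echo '[{"x":7.4, "az":-0.121, "finger_gap":0.085}, {"x":14.8, "az":-0.243, "finger_gap":0.085}, {"x":22.2, "y":0.2, "az":-0.364, "finger_gap":0.085}, {"x":29.6, "y":0.4, "az":-0.486, "finger_gap":0.085}, {"x":37.2, "y":0.4, "az":-0.607, "finger_gap":0.085}]' > path.dat && python3 jog.py path.dat
echo '[{"x":7.6, "y":1.8, "az":-0.121, "finger_gap":0.085}, {"x":15.2, "y":3.8, "az":-0.243, "finger_gap":0.085}, {"x":22.8, "y":5.6, "az":-0.364, "finger_gap":0.085}, {"x":30.4, "y":7.6, "az":-0.486, "finger_gap":0.085}, {"x":38.2, "y":9.4, "az":-0.607, "finger_gap":0.085}]' > path.dat && python3 jog.py path.dat
echo '[{"x":4.6, "y":3.8, "az":-0.121, "finger_gap":0.085}, {"x":9.2, "y":7.6, "az":-0.243, "finger_gap":0.085}, {"x":14, "y":11.6, "az":-0.364, "finger_gap":0.085}, {"x":18.6, "y":15.4, "az":-0.486, "finger_gap":0.085}, {"x":23.2, "y":19.2, "az":-0.607, "finger_gap":0.085}]' > path.dat && python3 jog.py path.dat
echo '[{"x":2, "y":5, "z":4, "az":-0.121, "finger_gap":0.085}, {"x":4, "y":9.8, "z":8, "az":-0.243, "finger_gap":0.085}, {"x":6, "y":14.8, "z":12, "az":-0.364, "finger_gap":0.085}, {"x":8, "y":19.6, "z":16, "az":-0.486, "finger_gap":0.085}, {"x":10, "y":24.6, "z":20, "az":-0.607, "finger_gap":0.085}]' > path.dat && python3 jog.py path.dat
python3 - <<'E'
from h import *
print(env.get_state()["qpos"]); chain(((.533,.163,.15),down(193.5)),((.533,.163,.06),down(193.5)))
cv2.imwrite("pics/top1.png",cv2.resize(env.capture("top")[150:270,140:260],None,fx=4,fy=4,interpolation=cv2.INTER_CUBIC))
E
```

```text
t: 0.52
tcp_pos: [0.361, -0.4584, 0.25]
tool_rot: [-2.79, -1.443, 0.0]
contact_force: [0.9, 0.2, 0.0]
opening: 0.0851
grip_force: 0.0
t: 0.93
tcp_pos: [0.4708, -0.3084, 0.2501]
tool_rot: [-2.231, -2.211, 0.0]
contact_force: [0.2, 0.2, -0.6]
opening: 0.0849
grip_force: 0.0
t: 1.35
tcp_pos: [0.52, -0.1179, 0.2501]
tool_rot: [-1.469, -2.777, 0.0]
contact_force: [0.8, -0.9, 0.3]
opening: 0.0851
grip_force: 0.0
t: 1.77
tcp_pos: [0.5346, 0.0317, 0.2501]
tool_rot: [-0.571, -3.089, 0.0]
contact_force: [0.4, 0.1, -0.3]
opening: 0.0849
grip_force: 0.0
t: 2.18
tcp_pos: [0.5325, 0.1641, 0.1492]
tool_rot: [0.378, -3.119, 0.0]
contact_force: [1.0, -0.2, -0.2]
opening: 0.0849
grip_force: 0.0
[ 0.1805  0.5297  1.8365 -0.0002  0.7756 -1.6314]
[-0.0002 -0.0012 -0.0008] [-0.0001 -0.0003  0.0056]
[0.   0.   0.09] [0. 0. 0.]
```

View pics/top1.png

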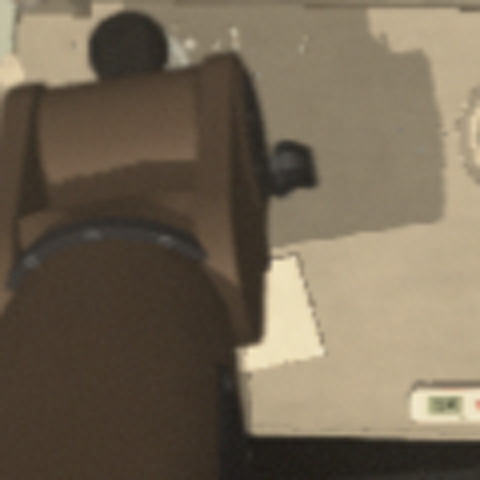

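The arm hides the handle in this view; only the blade's right part, near (285,310), is visible. Next I'll check clearance to the jar and the can.

```bash
python3 - <<'E'
from h import *
p=np.array([.533,.163,.03]);q=down(193.5)
for n,uv,z in [("jar",(174,162),.092),("can",(149,239),.157)]:
    X=atz("top",uv,z); print(n,X,q.inv().apply(X-p))
s=env.capture("side"); cv2.imwrite("pics/side1.png",cv2.resize(s[210:410,170:370],None,fx=3,fy=3,interpolation=cv2.INTER_CUBIC))
E
```

```text
jar [0.6387 0.23   0.092 ] [-0.1184  0.0405 -0.062 ]
can [0.4234 0.2733 0.157 ] [ 0.0808  0.1329 -0.127 ]
```

View pics/side1.png

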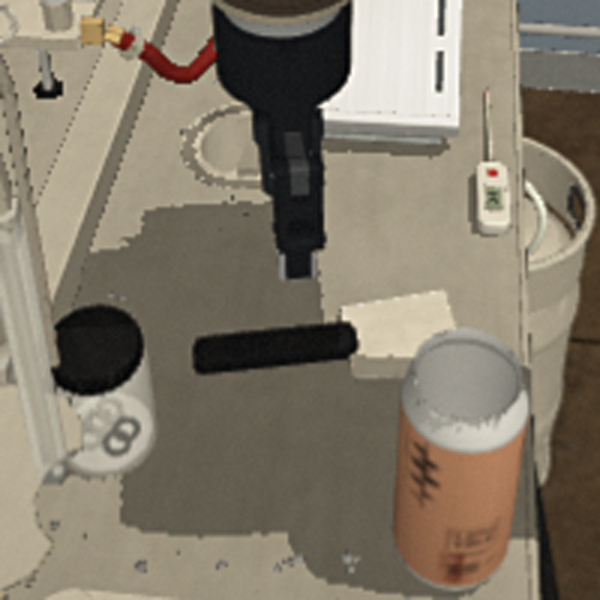

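The gripper is centred over the handle; the jar and can have clearance. Descending and closing.

```bash

echo '[{"z":6, "finger_gap":0.07}, {"z":12, "finger_gap":0.07}, {"z":18, "finger_gap":0.07}, {"z":22, "finger_gap":0.07}, {"z":24.2, "finger_gap":0.07}]' > path.dat && python3 jog.py path.dat 40
echo '[{"finger_gap":0.07}, {"finger_gap":0.05}, {"finger_gap":0.03}, {"finger_gap":0.015}, {"finger_gap":0.015}]' > path.dat && python3 jog.py path.dat
echo '[{"finger_gap":0.015}, {"finger_gap":0.015}, {"finger_gap":0.015}]' > path.dat && python3 jog.py path.dat
```

```text
t: 2.7
tcp_pos: [0.5323, 0.1622, 0.0273]
tool_rot: [0.365, -3.118, 0.0]
contact_force: [-0.7, 0.3, -0.5]
opening: 0.0696
grip_force: 0.0
t: 3.12
tcp_pos: [0.5335, 0.1629, 0.0306]
tool_rot: [-0.368, 3.118, 0.0]
contact_force: [-4.0, -3.5, 18.6]
opening: 0.0224
grip_force: 40.5
t: 3.37
tcp_pos: [0.5335, 0.1629, 0.0307]
tool_rot: [-0.368, 3.118, -0.0]
contact_force: [-1.5, -0.6, 8.0]
opening: 0.0226
grip_force: 39.3
```

```bash

echo '[{"z":-2, "finger_gap":0.015}, {"z":-8, "finger_gap":0.015}, {"z":-16, "finger_gap":0.015}, {"z":-24, "finger_gap":0.015}, {"z":-32, "finger_gap":0.015}]' > path.dat && python3 jog.py path.dat
echo '[{"finger_gap":0.015}]' > path.dat && python3 jog.py path.dat
python3 - <<'E'
from h import *
from scipy.spatial.transform import Slerp
p,q=here(); P=bpos(.1345,0,.11); S=Slerp([0,1],R.concatenate([q,onboard]))
print(p,P); chain(*[(p+(P-p)*t,S(t)) for t in (1/3,2/3,1)])
s=env.capture("side"); cv2.imwrite("pics/side2.png",cv2.resize(s[160:410,170:370],None,fx=2.4,fy=2.4,interpolation=cv2.INTER_CUBIC))
E
```

```text
t: 3.78
tcp_pos: [0.5323, 0.1629, 0.192]
tool_rot: [-0.369, 3.12, -0.0]
contact_force: [0.7, 0.7, -0.7]
opening: 0.0223
grip_force: 39.8
t: 3.87
tcp_pos: [0.535, 0.1634, 0.1974]
tool_rot: [-0.368, 3.108, 0.001]
contact_force: [-0.4, -0.1, -0.3]
opening: 0.0232
grip_force: 39.8
[0.535  0.1634 0.1974] [ 0.5009 -0.124   0.1845]
[ 0.0335 -0.0905  0.004 ] [ 0.1584 -0.1223  0.5784]
[-0.0199 -0.0928  0.0181] [ 0.1584 -0.1223  0.5784]
[-0.0631 -0.0635  0.0361] [ 0.1584 -0.1223  0.5784]
```

View pics/side2.png

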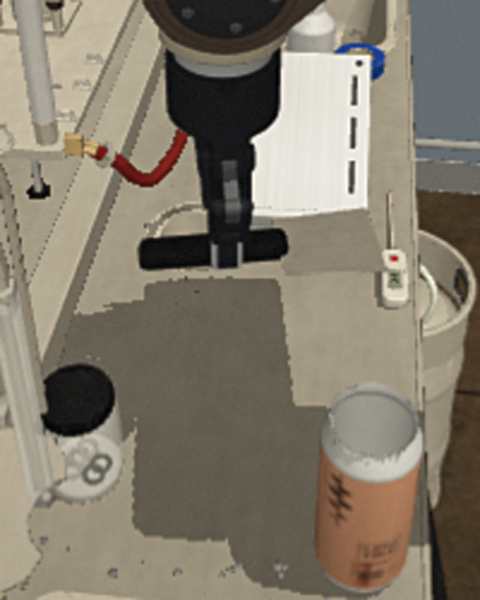

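The scraper is held level: the handle spans (140,250)–(288,243) with the fingers at (228,250). Now I'll turn and tilt it towards the pre-place pose.

```bash

echo '[{"x":1.4, "y":-3.6, "z":0.2, "ax":0.032, "ay":-0.024, "az":0.116, "finger_gap":0.015}, {"x":2.6, "y":-7.2, "z":0.4, "ax":0.063, "ay":-0.049, "az":0.231, "finger_gap":0.015}, {"x":4, "y":-10.8, "z":0.4, "ax":0.095, "ay":-0.073, "az":0.347, "finger_gap":0.015}, {"x":5.4, "y":-14.4, "z":0.6, "ax":0.127, "ay":-0.098, "az":0.463, "finger_gap":0.015}, {"x":6.7, "y":-18.1, "z":0.8, "ax":0.1584, "ay":-0.1223, "az":0.5784, "finger_gap":0.015}]' > path.dat && python3 jog.py path.dat
echo '[{"x":-0.8, "y":-3.8, "z":0.8, "ax":0.032, "ay":-0.024, "az":0.116, "finger_gap":0.015}, {"x":-1.6, "y":-7.4, "z":1.4, "ax":0.063, "ay":-0.049, "az":0.231, "finger_gap":0.015}, {"x":-2.4, "y":-11.2, "z":2.2, "ax":0.095, "ay":-0.073, "az":0.347, "finger_gap":0.015}, {"x":-3.2, "y":-14.8, "z":2.8, "ax":0.127, "ay":-0.098, "az":0.463, "finger_gap":0.015}, {"x":-3.98, "y":-18.56, "z":3.62, "ax":0.1584, "ay":-0.1223, "az":0.5784, "finger_gap":0.015}]' > path.dat && python3 jog.py path.dat
echo '[{"x":-2.6, "y":-2.6, "z":1.4, "ax":0.032, "ay":-0.024, "az":0.116, "finger_gap":0.015}, {"x":-5, "y":-5, "z":2.8, "ax":0.063, "ay":-0.049, "az":0.231, "finger_gap":0.015}, {"x":-7.6, "y":-7.6, "z":4.4, "ax":0.095, "ay":-0.073, "az":0.347, "finger_gap":0.015}, {"x":-10, "y":-10.2, "z":5.8, "ax":0.127, "ay":-0.098, "az":0.463, "finger_gap":0.015}, {"x":-12.62, "y":-12.7, "z":7.22, "ax":0.1584, "ay":-0.1223, "az":0.5784, "finger_gap":0.015}]' > path.dat && python3 jog.py path.dat
echo '[{"finger_gap":0.015}, {"finger_gap":0.015}, {"finger_gap":0.015}]' > path.dat && python3 jog.py path.dat
python3 - <<'E'
from h import *
print(env.get_state()["qpos"]); chain((bpos(.1305,0,.11),onboard),(bpos(.1305,0,.045),onboard))
for n,f in (("side",(slice(120,300),slice(200,380))),("top",(slice(150,270),slice(220,400)))):
    cv2.imwrite(f"pics/{n}3.png",cv2.resize(env.capture(n)[f],None,fx=3,fy=3,interpolation=cv2.INTER_CUBIC))
E
```

```text
t: 4.33
tcp_pos: [0.5205, 0.0663, 0.1849]
tool_rot: [0.522, 2.95, -0.214]
contact_force: [0.0, -0.0, -0.3]
opening: 0.023
grip_force: 39.8
t: 4.75
tcp_pos: [0.5093, -0.0295, 0.181]
tool_rot: [1.293, 2.54, -0.391]
contact_force: [0.3, -0.8, -1.1]
opening: 0.0227
grip_force: 39.8
t: 5.17
tcp_pos: [0.4977, -0.1252, 0.1768]
tool_rot: [1.909, 1.946, -0.526]
contact_force: [0.4, -0.1, -0.3]
opening: 0.0227
grip_force: 39.8
t: 5.42
tcp_pos: [0.4983, -0.124, 0.1771]
tool_rot: [1.902, 1.955, -0.524]
contact_force: [-0.8, -0.0, -0.2]
opening: 0.0227
grip_force: 39.8
[-0.1502  0.4682  1.9817 -0.7871  0.774   0.4212]
[ 0.0003  0.0025 -0.0065] [-0.0099  0.0009  0.0084]
[-0.    -0.     0.065] [0. 0. 0.]
```

View pics/side3.png

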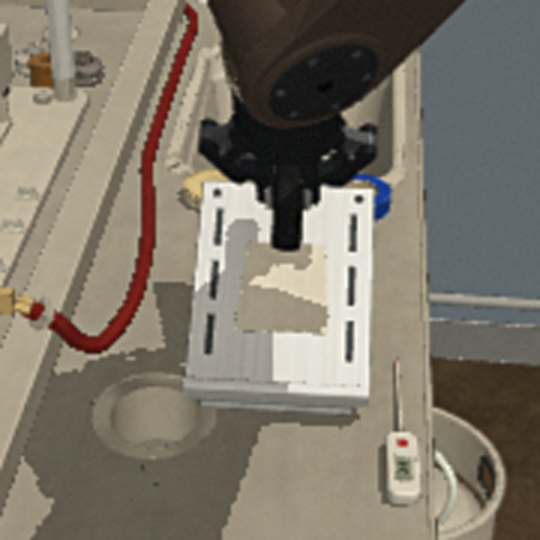

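The held scraper hangs over the board with its blade corners at crop (235,328) and (327,334). I'll check these against the prediction.

```bash
python3 - <<'E'
from h import *
p,q=here()
C=p+q.apply([[.1145,-.036,.0217],[.1145,.036,.0217]])
print(proj("side",C), "seen", np.array([[235,328],[327,334]])/3+[199.67,119.67]); print((C-O)@B)
print(proj("side",[bpos(0,0,.0)+B@[-.01,s,.02] for s in(.075,-.075)]),"ledge seen", np.array([[186,385],[368,397]])/3+[199.67,119.67])
chain((bpos(.1305,0,.045),onboard),(bpos(.1305,0,.033),onboard))
E
```

```text
[[308.9223 230.503 ]
 [277.3257 229.1034]] seen [[278.0033 229.0033]
 [308.67   231.0033]]
[[ 0.0166 -0.0395  0.0824]
 [ 0.016   0.0325  0.0817]]
[[259.9257 247.945 ]
 [322.6528 251.5979]] ledge seen [[261.67   248.0033]
 [322.3367 252.0033]]
[0.0003 0.0029 0.0589] [-0.0093  0.0013  0.0078]
[0.    0.    0.012] [0. 0. 0.]
```

```bash

echo '[{"y":0.2, "z":3, "ax":-0.004, "az":0.004, "finger_gap":0.015}, {"y":0.4, "z":6, "ax":-0.008, "az":0.008, "finger_gap":0.015}, {"y":0.6, "z":9, "ax":-0.009, "ay":0.001, "az":0.008, "finger_gap":0.015}, {"y":0.6, "z":11, "ax":-0.009, "ay":0.001, "az":0.008, "finger_gap":0.015}, {"y":0.6, "z":11.8, "ax":-0.009, "ay":0.001, "az":0.008, "finger_gap":0.015}]' > path.dat && python3 jog.py path.dat
echo '[{"z":0.4, "finger_gap":0.015}, {"z":0.8, "finger_gap":0.015}, {"z":1.2, "finger_gap":0.015}, {"z":1.4, "finger_gap":0.015}, {"z":1.4, "finger_gap":0.015}]' > path.dat && python3 jog.py path.dat
python3 - <<'E'
from h import *
p,q=here(); print((p-O)@B, q.inv().apply(env.get_state()["contact_force"]))
chain((bpos(.1305,0,.031),onboard))
E
```

```text
t: 5.93
tcp_pos: [0.5013, -0.1541, 0.1253]
tool_rot: [1.905, 1.945, -0.512]
contact_force: [0.6, 0.1, -0.5]
opening: 0.0227
grip_force: 39.8
t: 6.35
tcp_pos: [0.5018, -0.1575, 0.1204]
tool_rot: [1.905, 1.943, -0.511]
contact_force: [-0.5, 0.2, 0.8]
opening: 0.023
grip_force: 39.8
[0.1315 0.0002 0.0377] [-0.2321 -0.466  -0.7729]
[ 0.001  -0.0002  0.0067] [-0.0006  0.001  -0.0025]
```

```bash

echo '[{"z":0.4, "finger_gap":0.015}, {"z":0.8, "finger_gap":0.015}, {"z":1, "finger_gap":0.015}, {"z":1, "finger_gap":0.015}]' > path.dat && python3 jog.py path.dat
echo '[{"z":0.2, "finger_gap":0.015}, {"z":0.2, "finger_gap":0.015}, {"z":0.2, "finger_gap":0.015}]' > path.dat && python3 jog.py path.dat
echo '[{"z":0.2, "finger_gap":0.015}, {"z":0.2, "finger_gap":0.015}, {"z":0.2, "finger_gap":0.015}]' > path.dat && python3 jog.py path.dat
python3 - <<'E'
from h import *
p,q=here(); print((p-O)@B, q.inv().apply(env.get_state()["contact_force"]))
E
```

```text
t: 6.68
tcp_pos: [0.5017, -0.1602, 0.1157]
tool_rot: [1.906, 1.943, -0.511]
contact_force: [-0.4, -0.5, -0.2]
opening: 0.0227
grip_force: 39.8
t: 6.93
tcp_pos: [0.5018, -0.1605, 0.1152]
tool_rot: [1.906, 1.943, -0.511]
contact_force: [-1.9, 1.7, 1.7]
opening: 0.0229
grip_force: 40.2
t: 7.18
tcp_pos: [0.5018, -0.1606, 0.1151]
tool_rot: [1.905, 1.942, -0.51]
contact_force: [-4.2, 9.6, 15.3]
opening: 0.0229
grip_force: 41.9
[0.1315 0.0001 0.0316] [  0.7574  -4.0247 -18.082 ]
```

Contact with the board. I'll back off 0.5 mm and slide towards the ledge.

```bash

echo '[{"z":-0.2, "finger_gap":0.015}, {"x":0.8, "z":-0.2, "finger_gap":0.015}, {"x":1.6, "z":-0.2, "finger_gap":0.015}, {"x":2.4, "z":-0.2, "finger_gap":0.015}, {"x":2.4, "z":-0.2, "finger_gap":0.015}]' > path.dat && python3 jog.py path.dat
echo '[{"x":0.2, "finger_gap":0.015}, {"x":0.4, "finger_gap":0.015}, {"x":0.4, "finger_gap":0.015}]' > path.dat && python3 jog.py path.dat
python3 - <<'E'
from h import *
p,q=here(); print((p-O)@B, q.inv().apply(env.get_state()["contact_force"]))
E
```

```text
t: 7.6
tcp_pos: [0.5018, -0.1497, 0.1089]
tool_rot: [1.905, 1.943, -0.511]
contact_force: [0.9, 3.7, 5.0]
opening: 0.023
grip_force: 40.5
t: 7.85
tcp_pos: [0.5018, -0.1483, 0.1081]
tool_rot: [1.905, 1.942, -0.511]
contact_force: [-0.2, 1.0, 5.7]
opening: 0.0231
grip_force: 40.5
[0.1173 0.0004 0.0316] [-1.9686 -0.2006 -5.4727]
```

```bash

echo '[{"x":0.2, "finger_gap":0.015}, {"x":0.3, "finger_gap":0.015}, {"x":0.3, "finger_gap":0.015}]' > path.dat && python3 jog.py path.dat
python3 - <<'E'
from h import *
p,q=here(); print((p-O)@B, q.inv().apply(env.get_state()["contact_force"]))
E
echo '[{"x":0.2, "finger_gap":0.015}, {"x":0.3, "finger_gap":0.015}, {"x":0.3, "finger_gap":0.015}]' > path.dat && python3 jog.py path.dat
python3 - <<'E'
from h import *
p,q=here(); print((p-O)@B, q.inv().apply(env.get_state()["contact_force"]))
E
```

```text
t: 8.1
tcp_pos: [0.5018, -0.1471, 0.1074]
tool_rot: [1.905, 1.942, -0.511]
contact_force: [0.5, 0.2, 5.3]
opening: 0.0221
grip_force: 40.5
[0.116  0.0005 0.0316] [-2.5047  0.4761 -4.6654]
t: 8.35
tcp_pos: [0.5018, -0.1458, 0.1067]
tool_rot: [1.905, 1.942, -0.511]
contact_force: [0.2, 1.4, 5.1]
opening: 0.0229
grip_force: 40.5
[0.1145 0.0005 0.0317] [-1.3183  0.2456 -5.0812]
```

```bash

echo '[{"x":0.2, "finger_gap":0.015}, {"x":0.3, "finger_gap":0.015}, {"x":0.3, "finger_gap":0.015}]' > path.dat && python3 jog.py path.dat
python3 - <<'E'
from h import *
p,q=here(); print((p-O)@B, q.inv().apply(env.get_state()["contact_force"]))
E
echo '[{"x":0.2, "finger_gap":0.015}, {"x":0.3, "finger_gap":0.015}, {"x":0.3, "finger_gap":0.015}]' > path.dat && python3 jog.py path.dat
python3 - <<'E'
from h import *
p,q=here(); print((p-O)@B, q.inv().apply(env.get_state()["contact_force"]))
for n,f in (("side",(slice(150,270),slice(230,350))),("top",(slice(150,270),slice(220,400)))):
    cv2.imwrite(f"pics/{n}4.png",cv2.resize(env.capture(n)[f],None,fx=4,fy=4,interpolation=cv2.INTER_CUBIC))
E
```

```text
t: 8.6
tcp_pos: [0.5018, -0.1447, 0.106]
tool_rot: [1.905, 1.942, -0.512]
contact_force: [-0.4, -1.8, 6.9]
opening: 0.0229
grip_force: 40.4
[0.1133 0.0005 0.0316] [-5.0366 -0.4541 -5.0997]
t: 8.85
tcp_pos: [0.5021, -0.1445, 0.1059]
tool_rot: [1.904, 1.94, -0.514]
contact_force: [0.6, -11.5, 9.6]
opening: 0.0223
grip_force: 40.2
[0.113  0.0008 0.0317] [-14.7961   0.4176  -2.4343]
```

View pics/side4.png

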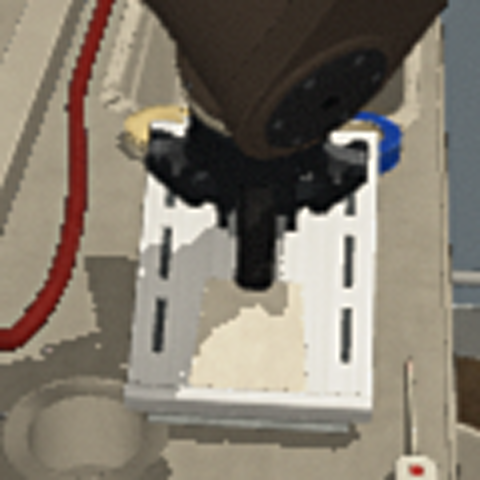

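The blade edge lies along the ledge (crop (190,385)–(305,390)), and about 15 N of contact along x confirms it. I'll ease off slightly, release and retract.

```bash

echo '[{"x":-0.16, "finger_gap":0.015}, {"x":-0.16, "finger_gap":0.025}, {"x":-0.16, "finger_gap":0.035}, {"x":-0.16, "finger_gap":0.05}, {"x":-0.16, "finger_gap":0.06}]' > path.dat && python3 jog.py path.dat 20
echo '[{"finger_gap":0.06}, {"finger_gap":0.06}, {"z":-2, "finger_gap":0.06}, {"z":-6, "finger_gap":0.06}, {"z":-12, "finger_gap":0.06}]' > path.dat && python3 jog.py path.dat
echo '[{"z":-6, "finger_gap":0.06}, {"z":-12, "finger_gap":0.06}, {"z":-20, "finger_gap":0.06}, {"z":-26, "finger_gap":0.06}]' > path.dat && python3 jog.py path.dat
python3 - <<'E'
from h import *
print(here()[0],env.get_state()["qpos"])
for n,f in (("side",(slice(150,270),slice(230,350))),("top",(slice(150,270),slice(220,400)))):
    cv2.imwrite(f"pics/{n}5.png",cv2.resize(env.capture(n)[f],None,fx=4,fy=4,interpolation=cv2.INTER_CUBIC))
E
```

```text
t: 9.37
tcp_pos: [0.5013, -0.1438, 0.1051]
tool_rot: [1.906, 1.943, -0.511]
contact_force: [0.3, 0.2, -0.3]
opening: 0.0579
grip_force: 0.0
t: 9.78
tcp_pos: [0.5001, -0.114, 0.1564]
tool_rot: [1.908, 1.944, -0.514]
contact_force: [-0.2, 0.5, -0.4]
opening: 0.0597
grip_force: 0.0
t: 10.12
tcp_pos: [0.4993, -0.0476, 0.2721]
tool_rot: [1.906, 1.943, -0.509]
contact_force: [0.9, -0.3, -0.2]
opening: 0.0599
grip_force: 0.0
[ 0.4993 -0.0476  0.2721] [ 0.0033  0.3345  1.8747 -0.6272  1.0198  0.3437]
```

View pics/side5.png

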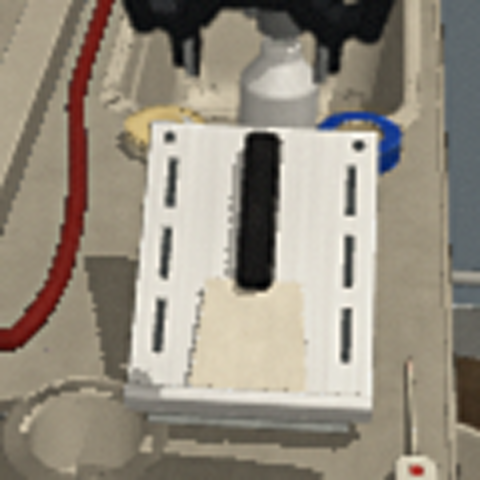

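The scraper lies free, handle uphill: the handle spans crop (262,135)–(255,285) and the blade edge (188,385)–(305,389), along the ledge. Next is the cap.

```bash
python3 - <<'E'
from h import *
def onb(n,uv,z):
    o,d=ray(n,uv); o2=(o-O)@B; d2=d@B; return o2+d2*(z-o2[2])/d2[2]
for uv in ((188,385),(305,389)): print(onb("side",np.array(uv)/4+[229.6,149.6],.01))
Q=down(92); p,q=here(); from scipy.spatial.transform import Slerp
S=Slerp([0,1],R.concatenate([q,Q])); P=np.array([.4985,-.2955,.25])
m=(p+P)/2; m[2]=.27
chain((m,S(.5)),(P,Q))
E
```

```text
[0.0013 0.0362 0.01  ]
[ 0.0031 -0.0347  0.01  ]
[-0.1056 -0.0038  0.0653] [ 0.0018  0.2623 -0.0075]
[-0.1147 -0.0046  0.0515] [ 0.0018  0.2623 -0.0075]
```

```bash

echo '[{"x":-5, "y":-0.2, "z":3.2, "ay":0.066, "az":-0.002, "finger_gap":0}, {"x":-10, "y":-0.4, "z":6.6, "ax":0.001, "ay":0.131, "az":-0.004, "finger_gap":0}, {"x":-16, "y":-0.6, "z":10, "ax":0.001, "ay":0.2, "az":-0.006, "finger_gap":0}, {"x":-21.12, "y":-0.76, "z":13.06, "ax":0.0018, "ay":0.2623, "az":-0.0075, "finger_gap":0}]' > path.dat && python3 jog.py path.dat 60
echo '[{"x":-5.6, "y":-0.2, "z":2.6, "ay":0.066, "az":-0.002, "finger_gap":0}, {"x":-11.2, "y":-0.4, "z":5.2, "ax":0.001, "ay":0.131, "az":-0.004, "finger_gap":0}, {"x":-17, "y":-0.6, "z":7.8, "ax":0.001, "ay":0.2, "az":-0.006, "finger_gap":0}, {"x":-22.94, "y":-0.92, "z":10.3, "ax":0.0018, "ay":0.2623, "az":-0.0075, "finger_gap":0}, {"x":-22.94, "y":-0.92, "z":10.3, "ax":0.0018, "ay":0.2623, "az":-0.0075, "finger_gap":0}]' > path.dat && python3 jog.py path.dat
echo '[{"finger_gap":0}, {"finger_gap":0}]' > path.dat && python3 jog.py path.dat
python3 - <<'E'
from h import *
chain(((.4985,-.2955,.206),down(92)))
E
```

```text
t: 10.55
tcp_pos: [0.4978, -0.1747, 0.2657]
tool_rot: [2.055, 2.111, -0.272]
contact_force: [0.2, 1.1, -0.3]
opening: 0.0115
grip_force: 0.0
t: 10.97
tcp_pos: [0.4955, -0.3032, 0.244]
tool_rot: [-2.185, -2.246, 0.005]
contact_force: [0.2, 0.2, -0.6]
opening: 0.0
grip_force: 0.0
t: 11.13
tcp_pos: [0.496, -0.2973, 0.2452]
tool_rot: [-2.182, -2.252, 0.009]
contact_force: [-0.1, -0.0, 0.1]
opening: 0.0003
grip_force: 0.0
[0.0017 0.0029 0.0392] [-0.0085 -0.0006 -0.0035]
```

```bash

echo '[{"x":0.4, "y":0.6, "z":3, "ax":-0.008, "finger_gap":0}, {"x":0.4, "y":0.6, "z":6, "ax":-0.008, "finger_gap":0}, {"x":0.4, "y":0.6, "z":7.8, "ax":-0.008, "finger_gap":0}, {"x":0.4, "y":0.6, "z":7.8, "ax":-0.008, "finger_gap":0}]' > path.dat && python3 jog.py path.dat
echo '[{"z":0.4, "finger_gap":0}, {"z":0.8, "finger_gap":0}, {"z":1.2, "finger_gap":0}, {"z":1.6, "finger_gap":0}, {"z":1.6, "finger_gap":0}]' > path.dat && python3 jog.py path.dat
echo '[{"z":0.2, "finger_gap":0}, {"z":0.4, "finger_gap":0}, {"z":0.4, "finger_gap":0}]' > path.dat && python3 jog.py path.dat
echo '[{"z":0.2, "finger_gap":0}, {"z":0.4, "finger_gap":0}, {"z":0.4, "finger_gap":0}]' > path.dat && python3 jog.py path.dat
```

```text
t: 11.47
tcp_pos: [0.4989, -0.2936, 0.2056]
tool_rot: [-2.182, -2.258, -0.0]
contact_force: [0.3, -0.1, -0.4]
opening: -0.0001
grip_force: 0.0
t: 11.88
tcp_pos: [0.4995, -0.2951, 0.1994]
tool_rot: [2.184, 2.256, 0.002]
contact_force: [0.7, 0.8, 2.3]
opening: 0.0003
grip_force: 1.2
t: 12.13
tcp_pos: [0.4995, -0.2951, 0.1973]
tool_rot: [2.184, 2.257, 0.002]
contact_force: [1.7, 0.8, 3.3]
opening: -0.0001
grip_force: 1.6
t: 12.38
tcp_pos: [0.4995, -0.2951, 0.1952]
tool_rot: [2.184, 2.257, 0.002]
contact_force: [1.3, 1.4, 4.5]
opening: 0.0004
grip_force: 2.1
```

Contact started at about 0.200. I'll press on until the force rises sharply.

```bash

echo '[{"z":0.2, "finger_gap":0}, {"z":0.4, "finger_gap":0}, {"z":0.4, "finger_gap":0}]' > path.dat && python3 jog.py path.dat
echo '[{"z":0.2, "finger_gap":0}, {"z":0.3, "finger_gap":0}, {"z":0.3, "finger_gap":0}, {"z":0.3, "finger_gap":0}]' > path.dat && python3 jog.py path.dat
```

```text
t: 12.63
tcp_pos: [0.4994, -0.2951, 0.1932]
tool_rot: [2.184, 2.257, 0.002]
contact_force: [1.7, 1.7, 5.2]
opening: 0.0001
grip_force: 2.6
t: 12.97
tcp_pos: [0.4995, -0.2951, 0.1921]
tool_rot: [2.184, 2.257, 0.002]
contact_force: [1.7, 2.2, 7.3]
opening: 0.0001
grip_force: 3.6
```

```bash

echo '[{"z":0.2, "finger_gap":0}, {"z":0.2, "finger_gap":0}, {"z":0.2, "finger_gap":0}]' > path.dat && python3 jog.py path.dat
echo '[{"z":-1, "finger_gap":0}, {"z":-3, "finger_gap":0}, {"z":-8, "finger_gap":0}, {"z":-16, "finger_gap":0}, {"z":-20, "finger_gap":0}]' > path.dat && python3 jog.py path.dat
echo '[{"finger_gap":0}, {"finger_gap":0}, {"finger_gap":0}, {"finger_gap":0}, {"finger_gap":0}]' > path.dat && python3 jog.py path.dat
python3 - <<'E'
from h import *
cv2.imwrite("pics/side6.png",cv2.resize(env.capture("side")[140:390,180:360],None,fx=2.4,fy=2.4,interpolation=cv2.INTER_CUBIC))
E
```

```text
t: 13.22
tcp_pos: [0.4995, -0.2951, 0.1919]
tool_rot: [2.183, 2.256, 0.002]
contact_force: [-1.1, 3.1, 15.6]
opening: 0.0001
grip_force: 7.9
t: 13.63
tcp_pos: [0.4993, -0.2955, 0.2942]
tool_rot: [2.183, 2.256, 0.001]
contact_force: [0.6, -0.4, 0.1]
opening: 0.0001
grip_force: 0.0
t: 14.05
tcp_pos: [0.4989, -0.295, 0.2895]
tool_rot: [-2.184, -2.256, -0.001]
contact_force: [-0.0, -0.0, 0.2]
opening: 0.0002
grip_force: 0.0
```

View pics/side6.png

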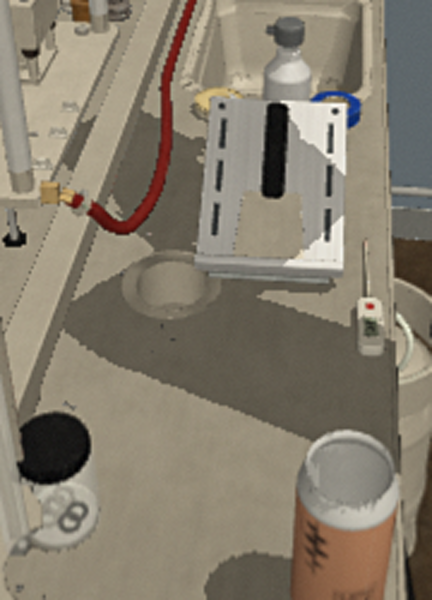

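The scraper is still flush against the ledge (edge at about (235,255)–(300,262)), the cap is back up at (288,30), and the other items have not moved. Handing in.

```bash
python3 -c "
from workcell import env
print(env.hand_in())"
```

```text
the job is handed in; nothing more can be done
None
```

The scraper lies on the board, handle uphill and blade edge against the ledge; I pressed the cap to its stop and it sprang back. The bystanders visible in the last picture look unmoved. I handed the job in at about 14 s, but the hand-in returned no verdict.

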